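Index the bin carousel to the brass nut

TASK

Bring the bin with the brass nut round to the yellow pick pointer: draw the spring index pin by its black knob, turn the carousel one station the right way, and let the pin drop fully home in the next bush so that the carousel is locked. The bushes are hand-set, so feel for the hole, and never force the pin sideways or down against the ring; keep the nuts and washer in their bins and leave the other things on the bench alone.

Things in the scene. Friction and masses are not known exactly. Their poses are not given: they have to be found in the camera images.
- carousel: bench bin carousel, fixed: grey foot plate 410 mm across. Origin on its vertical axis at bench level, z up; its own -x points to the home station, where the index pin sits at the start, 170 mm from the axis. Six stations 60 deg apart. Six bins 70 mm wide, 96 mm high above the bench, stand 30, 90, 150 deg either side of the pin, so with the pin in a station one bin is at the pointer
- index_ring: fixed level smooth ring under the turntable's edge, 298 to 384 mm across, top 34 mm above the bench, with flush bush blocks, each a brass-rimmed 12.4 mm hole. The two bushes next to home were clamped by hand: 60 deg from home give or take 3 deg (9 mm along the pin circle). The pin rides on the ring and drops in when the hole comes under it; then the turntable locks. Origin as carousel
- index_pin: steel index pin, 10 mm diameter, square-ended, foot of the plunger; turns with the turntable. Origin on the pin's axis, 27 mm below its end, at bench level while the pin is home; rises with the pin
- turntable (a joint): angle of the turntable (steel disc 308 mm across with six blue and navy bins and the plunger) in rad, 0 at home, positive counter-clockwise seen from above, so the knob at home moves towards the carousel's -y. Turns with 1 to 3 N of push at the knob and stays where it is left; locked while the pin is in a bush
- plunger (a joint): how far the pin is drawn up, in m: 0 fully home (7 mm deep in the bush), 0.007 when its end is level with or riding on the ring, 0.014 at the upper stop. A spring pushes it down with 6 N when home, 10 N fully drawn; let go, it springs down
- knob (a point): middle of the plunger's black round knob: 25 mm diameter, 27 mm high, axis upright, on a steel lug of the turntable just outside and between two bins; 98 mm above the bench while the pin is home, rises with the pin. Free all round; below the knob (from 84 mm above the bench) a threaded body 19 mm across, with a nut 28 mm across up to 60 mm, on the lug whose top is 52 mm above the bench
- pick (a point): fixed point in the middle of the bin place at the yellow triangular pick pointer on the foot plate's rim, 30 deg from home towards the carousel's +y (clockwise from above), 105 mm from the carousel's axis, 50 mm above the bench
- brass_nut: large yellow brass hexagon nut, 36 mm across flats, 19 mm high, lying flat and loose in the bin one station to the left or to the right of the pick pointer; origin under its middle
- steel_nut: the like nut in grey steel, in the bin on the other side of the pointer; origin under its middle
- washer: dark steel washer, 44 mm across, 4 mm thick, loose in the bin that is at the pointer at the start; origin under its middle
- wrench: steel open-ended spanner 190 mm long lying on the bench; bystander; origin under its middle
- screwdriver: screwdriver with orange handle, 200 mm, lying on the bench; bystander; origin under its middle
- bolt: M20 hexagon bolt 83 mm tall standing on its 30 mm head; bystander; origin under the head
- carton: cardboard carton with yellow band, 75 x 110 x 60 mm; bystander; origin under its middle
- tape_roll: roll of brown tape, 86 mm across, 25 mm high, lying flat; bystander; origin under its middle
- loose_bin: blue open-fronted stock bin with screws, 140 x 100 x 75 mm, standing on the bench; bystander; origin under its middle
Things that resemble listed ones, but are neither listed nor needed, are in the scene too. There is more than one size of the steel_nut; the job needs the smaller. What is shaped like the brass_nut but pink is not meant.

How it is judged:
On the way, in this order (a step that is already met when the one before it is completed fails the run):
1. the pin is drawn clear of the home bush before the turntable is turned (value of joint plunger above 0.008 m and value of joint turntable between -0.1 and 0.1 rad), for 0.1 s.
2. the turntable is turned more than half a station ((value of joint turntable above 0.6 rad or value of joint turntable below -0.6 rad)), for 0.1 s.
At the end, for the whole second after the job is handed in: The index pin is fully home in the bush that brings the brass nut's bin to the pointer (plunger within 2 mm of home, brass nut within 42 mm of the pick point seen from above and lying in its bin), the turntable is still (under 0.05 rad/s), and the steel nut and the washer are in their bins (value of joint plunger below 0.002 m and horizontal distance between brass_nut and pick below 0.042 m and height (world z) of brass_nut between 0.04 and 0.08 m and height (world z) of each of steel_nut, washer above 0.04 m and linear speed of brass_nut below 0.05 m/s and velocity of joint turntable between -0.05 and 0.05 rad/s); the robot touches nothing.
It fails at once if the pin is forced: more than 30 N between the pin and the index ring or its bushes (contact force between index_pin and index_ring above 30 N).
It fails at once if a nut or the washer is out of its bin (height (world z) of any of brass_nut, steel_nut, washer below 0.03 m).
It fails at once if another thing on the bench is moved more than 30 mm (distance of any of wrench, screwdriver, bolt, carton, tape_roll, loose_bin from where it was at the start of the episode above 0.03 m).
It also fails if it takes over 48 s, if anything falls off the work surface, if the arm or the gripper's body presses on something with over 40 N, if the wrist force passes 120 N, or if a joint passes its speed limit or range.

ROBOT

A 6-joint arm with a two-finger parallel gripper is mounted at the origin on the work surface. World frame = base frame: x ahead of the robot, y to its left, z up, the work surface at z = 0. Lengths are in m, angles in rad, forces in N, time in s.
With the tool pointing down it reaches from about 0.35 to 1 m from the base axis. Payload 7.1 kg.
Tool frame: the origin (TCP) lies at the very end of the fingers, on their centre line; the grasp point (between the pads) lies r.grip_depth behind it (r.grip_depth is the distance from the TCP to the grasp point, in m); z points along the fingers, y is the line along which they close (so a half turn about z gives the same grasp; the last joint's range is limited). The gripper opens to 85 mm and grips with 20 to 120 N. Pads are 22 mm wide; open, the fingers measure 114 mm over their backs; the gripper's body (76 mm by 85 mm) begins 54 mm behind the grasp point. The pads swing forward as they close: fully open they stand 13 mm farther back than shut.
Start: joints at [-1.362, 0.423, 1.63, -0, 1.089, -0.019], TCP at [0.141, -0.609, 0.231] pointing down, gripper open.
Joint ranges: [-3, 3], [-0.9, 2.11], [0.09, 2.58], [-1.31, 4.45], [0.11, 2.69], [-2.54, 2.54]. Speed limits (rad/s): [2.39, 2.39, 3.01, 3.14, 3.14, 3.14].

INTERFACE

Orientations are given as a unit quaternion [w, x, y, z].
In Python, from workcell import r, imaging gives the robot as it stands.
- The arm moves only by the tool servo_tool, never from a script. Its argument "plan" is one flat list of numbers, 4 for each row, row after row: the shift along the world's x, y, z in m, then the turn about the world's z in degrees. In form: [x, y, z, spin, x, y, z, spin, ...]. A call has 1 to 10 rows; each row is the pose to reach, as a shift and turn from the pose commanded when the call began; what a row does not reach only later rows make up. A row lasts 1/8 s, in which the tool goes at most 62.5 mm and 10.7 degrees, less where a joint would pass 70% of its speed; a pose out of reach is approached as far as the arm can. A call with a gripper value outside its range is refused whole. "jaw" is the finger opening in m, from 0 to 0.0854, set as the call begins (left out, the last holds). The fingers move at their own pace and stop on an object; "force" is the grip in N (left out, the last holds). Time passes only in rows, so rows that repeat a pose let the fingers close. It gives the time, the measured TCP pose, the force, the opening and the grip force at its end, in the units of the state.
- r.get_obs(): the state, without advancing time (a new reading comes with each control period).
- imaging.read_camera(name): name is "side" or "top" or "wrist"; returns (picture, depth): 384x512x3 uint8, red, green, blue; 384x512 float32, m along the optical axis (not along the pixel's ray), 0 where there is no reading.
- imaging.camera_info(name): a dict with "intrinsics" (3x3 intrinsics, pixels), "pose" (4x4, takes a point from camera to world coordinates); the wrist camera has in their place "tool_from_camera" (4x4, takes a point from camera to tool coordinates, whose origin is the TCP and whose axes are the flange's). Camera axes: x right, y down, z forward; pixel columns grow to the right and rows downward; lengths in m; the calibration is good to about 2 mm. A picture is of the moment at which its call begins: read the wrist's pose just before it. camera_info takes no time and is no camera call.
- r.sign_off(): hands the job in; it is judged then, once.
The state is a dict: "clock": time; "joint_positions": joint angles; "joint_vel": joint speeds; "tau": joint torques, N m; "ee_pos": TCP position; "tool_rot": TCP orientation; "ft_force": force on the tool from outside, world axes, zero at the start; "torque": the same for the moment, N m; "width": opening from 0.0 (shut) to 1.0 (fully open); "gripper_force": force on a finger pad.
Only numpy, scipy, OpenCV 4.12 (cv2) and the standard library are available. Lean on these libraries where they do the work, as an engineer would, in place of code of your own. Each camera call takes 0.05 s, during which the arm holds its last target. There are 200 camera calls.

## Working session

There is one attempt and no reset: what is moved stays moved. The work goes in short steps, Python scripts to look and compute and a tool call to move; the robot and the scene stay as the last step left them, time stands still between calls to the robot, and variables do not carry over. Pictures are saved under pics/ and viewed, at most 10 in all, crops included, and the job is handed in when it is done.

Besides the shell and the picture viewer there is one more tool, called after ">>>" by a JSON object that holds its "name" and its "arguments". servo_tool: Moves the arm, as the interface text tells. Its arguments: {"type":"object","properties":{"plan":{"type":"array","items":{"type":"number"}},"jaw":{"type":"number"},"force":{"type":"number"}},"required":["plan"]}

```bash
mkdir -p pics; cat > h.py <<'E'
import numpy as np, cv2
from workcell import r, imaging
def shot(n,f):
    p,d=imaging.read_camera(n); np.savez(f'pics/{f}.npz',p=p,d=d); cv2.imwrite(f'pics/{f}.png',cv2.resize(p[:,:,::-1],(800,600),interpolation=cv2.INTER_CUBIC)); return p,d
def pt(n,d,u,v,w=1):
    i=imaging.camera_info(n);K=np.array(i['intrinsics']);T=np.array(i['pose'])
    a=d[int(v)-w:int(v)+w+1,int(u)-w:int(u)+w+1];z=np.median(a[a>0])
    return (T@np.r_[z*np.linalg.inv(K)@[u,v,1],1])[:3]
E
python3 - <<'E'
from h import *
shot('top','top0');shot('side','side0');o=r.get_obs();print(o['ee_pos'],o['tool_rot'],r.grip_depth,o['clock'])
for n in('top','side'):print(imaging.camera_info(n))
E
```

```text
[ 0.14106374 -0.60836852  0.2306108 ] [-6.96445182e-04  9.93522497e-01  1.13633444e-01 -6.53205273e-05] 0.0187 0.1
{'intrinsics': array([[428.59288616,   0.        , 257.67455921],
       [  0.        , 428.59288616, 193.98797093],
       [  0.        ,   0.        ,   1.        ]]), 'pose': array([[ 0.00153764, -0.99485625,  0.10128511,  0.36963787],
       [-0.99999347, -0.0018611 , -0.00309919, -0.00914852],
       [ 0.00327175, -0.10127969, -0.99485261,  1.25954976],
       [ 0.        ,  0.        ,  0.        ,  1.        ]])}
{'intrinsics': array([[441.87112194,   0.        , 255.44491723],
       [  0.        , 441.87112194, 192.02054681],
       [  0.        ,   0.        ,   1.        ]]), 'pose': array([[-0.8812952 , -0.23274474,  0.41127685, -0.10236898],
       [-0.47206476,  0.47366848, -0.74350053,  1.01478008],
       [-0.02176304, -0.84939276, -0.52731235,  0.82315451],
       [ 0.        ,  0.        ,  0.        ,  1.        ]])}
```

View pics/top0.png

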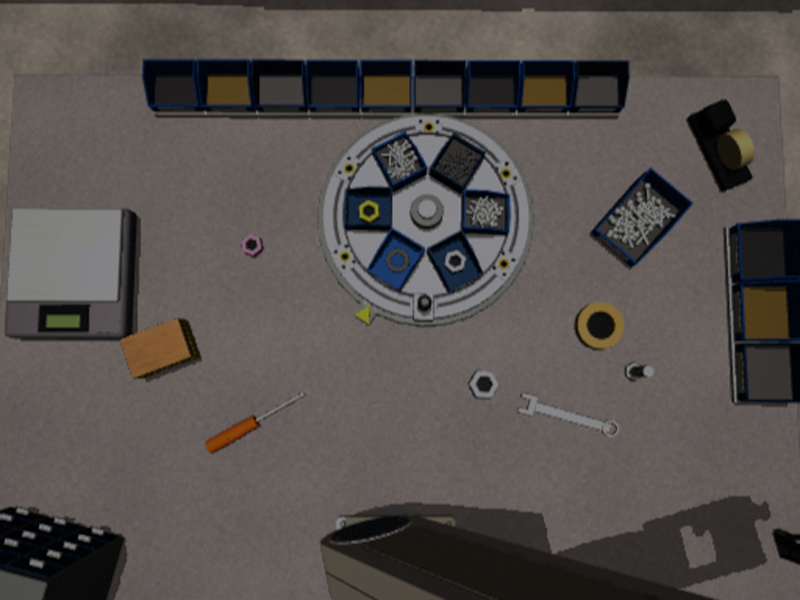

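View pics/side0.png

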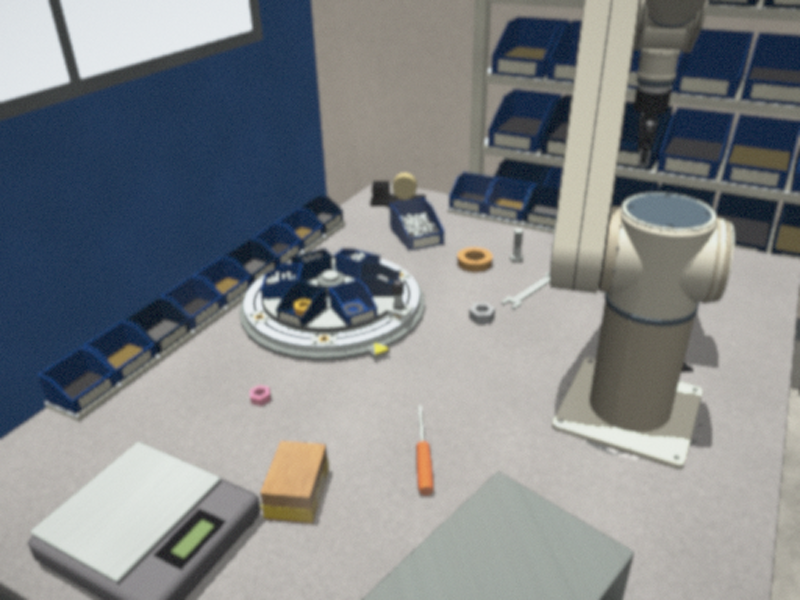

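The top picture shows the knob at about (424,303), the hub at (427,212) and the yellow pointer at (364,314). The washer bin is at (397,261), the brass nut at (369,211) and the steel nut at (455,261). The next bushes are at (504,264) and (345,257). The brass nut has to come counter-clockwise, so the turntable turns positive and the knob moves towards -y, to the right-hand bush.

```bash
python3 - <<'E'
from h import *
z=np.load('pics/top0.npz');p,d=z['p'],z['d']
i=imaging.camera_info('top');K=np.array(i['intrinsics']);T=np.array(i['pose'])
def at(u,v,zz):
    q=T[:3,:3]@np.linalg.inv(K)@[u,v,1];return T[:3,3]+q*(zz-T[2,3])/q[2]
s=.64
print('knob depth',pt('top',d,424*s,302*s,0), 'knob@.111',at(424*s,299*s,.111))
B={'home?':None}
for n,(u,v) in dict(right=(504,264),left=(345,257),farL=(348,168.5),farR=(506,173.5),far=(429,126.5)).items(): print(n,at(u*s,v*s,.034),pt('top',d,u*s,v*s))
# foot plate circle fit by points at plate/ring
c=p[50:225,190:355]; c=cv2.resize(c[:,:,::-1],None,fx=4.5,fy=3.4*4.5/4.5*1.0,interpolation=cv2.INTER_CUBIC) if 0 else cv2.resize(c[:,:,::-1],None,fx=3.4,fy=3.4,interpolation=cv2.INTER_CUBIC)
cv2.imwrite('pics/crop.png',cv2.convertScaleAbs(c,alpha=1.6))
w=imaging.camera_info('wrist');print(w)
E
```

```text
knob depth [ 0.48870066 -0.04964678  0.10961415] knob@.111 [ 0.49376046 -0.0496068   0.111     ]
right [ 0.56753894 -0.20056266  0.034     ] [ 0.56734489 -0.20037497  0.03520168]
left [0.58003983 0.09387106 0.034     ] [0.58004123 0.09387174 0.03399186]
farL [0.74823997 0.0899641  0.034     ] [0.74870817 0.09008666 0.03248442]
farR [ 0.73936311 -0.20669103  0.034     ] [ 0.73942055 -0.20672172  0.0338096 ]
far [ 0.83010847 -0.06232939  0.034     ] [ 0.83016621 -0.06233606  0.03384633]
{'intrinsics': array([[268.73380568,   0.        , 255.83829316],
       [  0.        , 268.73380568, 193.23414903],
       [  0.        ,   0.        ,   1.        ]]), 'tool_from_camera': array([[-3.47782142e-04, -9.56089227e-01, -2.93075536e-01,
         7.45355982e-02],
       [ 9.99998968e-01, -7.41064305e-04,  1.23088341e-03,
         2.67536683e-04],
       [-1.39402219e-03, -2.93074806e-01,  9.56088497e-01,
        -1.42309909e-01],
       [ 0.00000000e+00,  0.00000000e+00,  0.00000000e+00,
         1.00000000e+00]])}
```

View pics/crop.png

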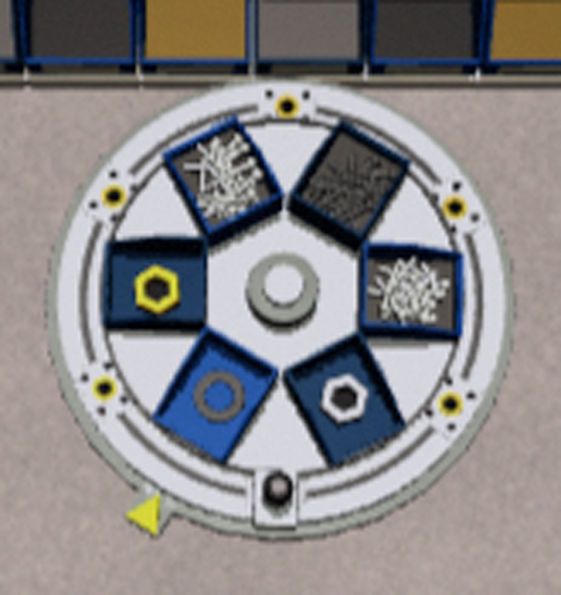

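The enlarged crop (scale 3.4, offset (190,50)) shows hole centres at right (450,403), left (104,388), far-left (114,196), far-right (455,206) and far (287,106). The knob top is at (277,486). I'll fit the axis from the three true bushes.

```bash
python3 - <<'E'
from h import *
from scipy.optimize import least_squares
i=imaging.camera_info('top');K=np.array(i['intrinsics']);T=np.array(i['pose'])
def at(u,v,zz):
    q=T[:3,:3]@np.linalg.inv(K)@[(u+.5)/3.4+189.5,(v+.5)/3.4+49.5,1];return (T[:3,3]+q*(zz-T[2,3])/q[2])[:2]
P={k:at(*v,.034) for k,v in dict(right=(450,403),left=(104,388),farL=(114,196),farR=(455,206),far=(287,106)).items()}
F=lambda x:np.r_[[np.array(x[:2])+.17*np.array([np.cos(x[2]+a),np.sin(x[2]+a)])-P[k] for k,a in (('far',0),('farL',np.pi/3),('farR',-np.pi/3))]].ravel()
s=least_squares(F,[.66,-.056,0]);c=s.x[:2];th=s.x[2];print('axis',c,th,s.fun)
home=c-.17*np.array([np.cos(th),np.sin(th)]);print('home',home,'knob meas',at(277,486,.111))
for k in('right','left'):
    v=P[k]-c;print(k,P[k],np.hypot(*v),np.degrees((np.arctan2(v[1],v[0])-th-np.pi+np.pi)%(2*np.pi)-np.pi))
E
```

```text
axis [ 0.66077272 -0.05616037] -0.027556402034221564 [ 1.87398022e-04  5.34256579e-06 -8.99115833e-05  2.47380695e-05
 -9.74864892e-05 -3.00806339e-05]
home [ 0.49083726 -0.05147638] knob meas [ 0.49043011 -0.04894798]
right [ 0.5698281  -0.19897316] 0.16931159446869698 59.0894699370395
left [0.58213196 0.09552645] 0.1708603570853079 -61.017034392591896
```

>>> {"name": "servo_tool", "arguments": {"plan": [0.05, 0.06, 0, -3, 0.09, 0.12, 0, -6, 0.13, 0.18, 0, -9, 0.17, 0.24, 0, -12, 0.21, 0.3, 0, -14.6, 0.24, 0.36, 0, -14.6, 0.27, 0.42, 0, -14.6, 0.3, 0.47, -0.01, -14.6, 0.33, 0.52, -0.03, -14.6, 0.349, 0.558, -0.055, -14.6], "jaw": 0.06}}

```text
clock: 1.35
ee_pos: [0.4725, -0.084, 0.1915]
tool_rot: [0.0, 1.0, -0.013, 0.001]
ft_force: [0.9, -1.1, -0.2]
width: 0.704
gripper_force: 0.0
```

>>> {"name": "servo_tool", "arguments": {"plan": [0, 0, 0, 0, 0, 0, 0, 0, 0, 0, 0, 0]}}

```text
clock: 1.72
ee_pos: [0.4707, -0.0869, 0.1916]
tool_rot: [0.0, 1.0, -0.014, 0.0]
ft_force: [0.6, -0.3, 0.5]
width: 0.701
gripper_force: 0.0
```

```bash
python3 - <<'E'
from h import *
o=r.get_obs();np.savez('pics/o.npz',p=o['ee_pos'],q=o['tool_rot']);shot('wrist','w1')
print(o['clock'],o['ee_pos'],o['tool_rot'],o['joint_positions'],o['ft_force'])
E
```

```text
1.725 [ 0.47074754 -0.0869359   0.19159156] [ 1.33376501e-04  9.99897679e-01 -1.43033113e-02  1.69670066e-04] [-2.07356176e-01  2.65761250e-01  1.97889121e+00 -2.51789550e-04
  8.96555999e-01  1.39220490e+00] [ 0.57024223 -0.32435537  0.53417214]
```

View pics/w1.png

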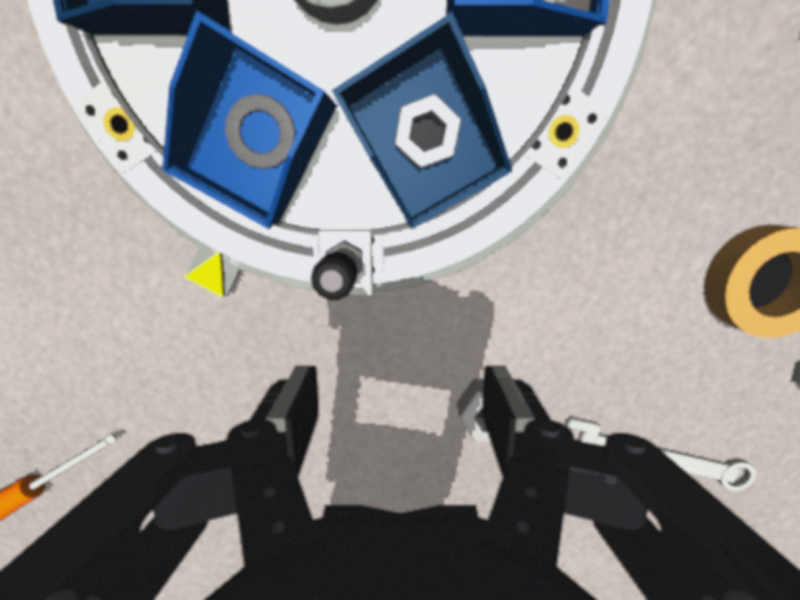

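The wrist view shows the knob top at (332,281), the right-hand bush hole at (564,130), the left one at (120,124), and nothing around the knob.

```bash
cat >> h.py <<'E'
from scipy.spatial.transform import Rotation as R
def wat(u,v,zz,p,q):
    i=imaging.camera_info('wrist');K=np.array(i['intrinsics']);C=np.array(i['tool_from_camera'])
    T=np.eye(4);T[:3,:3]=R.from_quat(np.r_[q[1:],q[0]]).as_matrix();T[:3,3]=p;T=T@C
    g=T[:3,:3]@np.linalg.inv(K)@[(u+.5)*.64-.5,(v+.5)*.64-.5,1];return (T[:3,3]+g*(zz-T[2,3])/g[2])[:2]
E
python3 - <<'E'
from h import *
z=np.load('pics/o.npz');p,q=z['p'],z['q']
for n,a in dict(knob=(332,281,.1115),right=(564,130,.034),left=(120,124,.034)).items():print(n,wat(*a,p,q))
E
```

```text
knob [ 0.49046056 -0.05099757]
right [ 0.56992106 -0.19949323]
left [0.58206023 0.09411347]
```

>>> {"name": "servo_tool", "arguments": {"plan": [0.01, 0.02, 0, 0, 0.0198, 0.0361, 0, 0, 0.0198, 0.0361, -0.03, 0, 0.0198, 0.0361, -0.06, 0, 0.0198, 0.0361, -0.09, 0, 0.0198, 0.0361, -0.112, 0, 0.0198, 0.0361, -0.112, 0, 0.0198, 0.0361, -0.112, 0]}}

```text
clock: 2.78
ee_pos: [0.4915, -0.05, 0.08]
tool_rot: [0.0, 1.0, -0.014, 0.0]
ft_force: [0.4, 0.5, 0.0]
width: 0.705
gripper_force: 0.0
```

>>> {"name": "servo_tool", "arguments": {"plan": [0, 0, 0, 0, 0, 0, 0, 0, 0, 0, 0, 0, 0, 0, 0, 0, 0, 0, 0, 0, 0, 0, 0, 0], "jaw": 0.015, "force": 40}}

```text
clock: 3.52
ee_pos: [0.4914, -0.0498, 0.0802]
tool_rot: [0.0, 1.0, -0.014, 0.001]
ft_force: [-1.4, -0.1, 5.5]
width: 0.279
gripper_force: 38.9
```

>>> {"name": "servo_tool", "arguments": {"plan": [0, 0, 0.004, 0, 0, 0, 0.008, 0, 0, 0, 0.0115, 0, 0, 0, 0.0115, 0, 0, 0, 0.0115, 0]}}

```text
clock: 4.15
ee_pos: [0.4912, -0.0498, 0.0908]
tool_rot: [0.0, 1.0, -0.014, 0.0]
ft_force: [5.5, -1.5, -9.7]
width: 0.279
gripper_force: 39.7
```

```bash
python3 -c "
import numpy as np
a=np.radians(178.4)
f=lambda t:.17*np.array([np.cos(a+np.radians(t))-np.cos(a),np.sin(a+np.radians(t))-np.sin(a)])
for t in [2,*range(6,55,6),56,57,58,59,60,61,62]:print(t,f(t).round(4),(f(t)-f(54)).round(4))"
```

```text
2 [-0.0001 -0.0059] [-0.0663  0.1335]
6 [ 0.0004 -0.0178] [-0.0658  0.1216]
12 [ 0.0027 -0.0354] [-0.0635  0.104 ]
18 [ 0.0069 -0.0527] [-0.0594  0.0867]
24 [ 0.0128 -0.0695] [-0.0534  0.0699]
30 [ 0.0204 -0.0856] [-0.0458  0.0538]
36 [ 0.0297 -0.1008] [-0.0365  0.0386]
42 [ 0.0405 -0.1149] [-0.0257  0.0245]
48 [ 0.0527 -0.1279] [-0.0135  0.0116]
54 [ 0.0662 -0.1394] [0. 0.]
56 [ 0.071 -0.143] [ 0.0048 -0.0035]
57 [ 0.0734 -0.1447] [ 0.0072 -0.0052]
58 [ 0.0759 -0.1463] [ 0.0096 -0.0069]
59 [ 0.0783 -0.148 ] [ 0.0121 -0.0085]
60 [ 0.0809 -0.1495] [ 0.0146 -0.0101]
61 [ 0.0834 -0.1511] [ 0.0172 -0.0116]
62 [ 0.086  -0.1526] [ 0.0198 -0.0131]
```

>>> {"name": "servo_tool", "arguments": {"plan": [-0.0001, -0.0059, 0, 2, 0, -0.0118, 0, 4, 0.0004, -0.0178, 0, 6]}}

```text
clock: 4.53
ee_pos: [0.4916, -0.0674, 0.0907]
tool_rot: [-0.0, 0.999, 0.039, 0.0]
ft_force: [5.5, 0.9, -9.9]
width: 0.281
gripper_force: 39.8
```

>>> {"name": "servo_tool", "arguments": {"plan": [0.0023, -0.0176, 0, 6, 0.0065, -0.0349, 0, 12, 0.0124, -0.0517, 0, 18, 0.02, -0.0678, 0, 24, 0.0293, -0.083, 0, 30, 0.0401, -0.0971, 0, 36, 0.0523, -0.1101, 0, 42, 0.0658, -0.1216, 0, 48, 0.0658, -0.1216, 0, 48, 0.0658, -0.1216, 0, 48]}}

```text
clock: 5.78
ee_pos: [0.5561, -0.1884, 0.0901]
tool_rot: [-0.001, 0.897, 0.441, -0.001]
ft_force: [2.4, 1.4, -10.3]
width: 0.278
gripper_force: 40.5
```

>>> {"name": "servo_tool", "arguments": {"plan": [0, 0, -0.001, 0, 0, 0, -0.002, 0, 0, 0, -0.003, 0, 0, 0, -0.003, 0]}}

```text
clock: 6.28
ee_pos: [0.5567, -0.1889, 0.0876]
tool_rot: [-0.0, 0.897, 0.442, -0.0]
ft_force: [0.8, 3.2, -8.5]
width: 0.276
gripper_force: 40.6
```

>>> {"name": "servo_tool", "arguments": {"plan": [0, 0, -0.0005, 0, 0, 0, -0.001, 0, 0, 0, -0.0015, 0, 0, 0, -0.0015, 0]}}

```text
clock: 6.78
ee_pos: [0.5569, -0.1891, 0.0872]
tool_rot: [-0.0, 0.897, 0.442, -0.0]
ft_force: [-3.0, 5.1, 2.9]
width: 0.278
gripper_force: 41.8
```

>>> {"name": "servo_tool", "arguments": {"plan": [0, 0, 0, 0, 0, 0, 0, 0, 0, 0, 0, 0, 0, 0, 0, 0], "jaw": 0.028}}

```text
clock: 7.28
ee_pos: [0.5572, -0.1894, 0.0864]
tool_rot: [0.0, 0.897, 0.442, 0.0]
ft_force: [0.5, -0.2, 0.1]
width: 0.327
gripper_force: 0.0
```

```bash
python3 - <<'E'
from h import *
o=r.get_obs();np.savez('pics/o2.npz',p=o['ee_pos'],q=o['tool_rot']);shot('wrist','w2');print(o['ee_pos'],o['tool_rot'],o['width'],o['ft_force'])
E
```

```text
[ 0.55720204 -0.18935054  0.08639027] [1.89431800e-04 8.97062237e-01 4.41904175e-01 9.01571358e-05] 0.327255019324195 [ 0.48679873 -0.22554383  0.09886573]
```

View pics/w2.png

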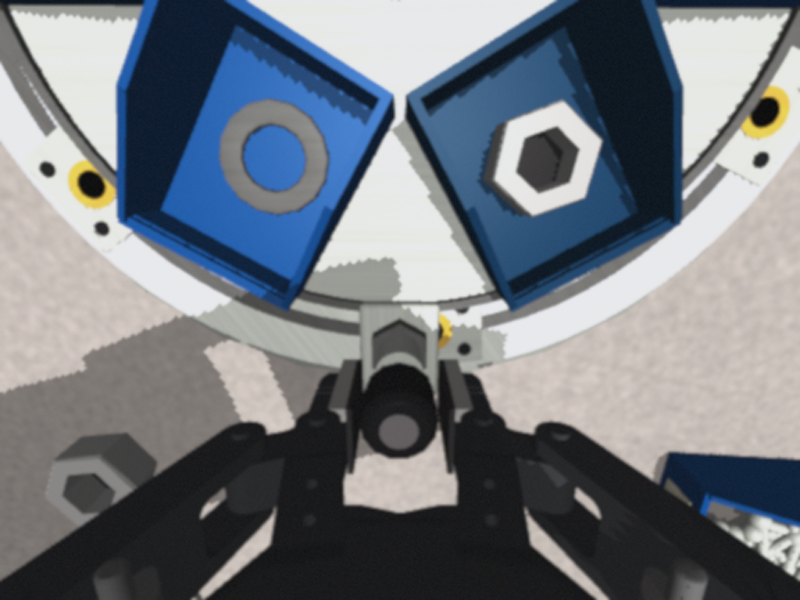

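The wrist view shows the knob (399,430) loosely caged between the pads. The target bush is just to the right of the lug, at (447,330). I'll push slowly towards it.

>>> {"name": "servo_tool", "arguments": {"plan": [0.0012, -0.0009, 0, 0.5, 0.0024, -0.0018, 0, 1, 0.0036, -0.0027, 0, 1.5, 0.0048, -0.0035, 0, 2, 0.006, -0.0044, 0, 2.5, 0.0072, -0.0052, 0, 3, 0.0084, -0.0061, 0, 3.5, 0.0096, -0.0069, 0, 4, 0.0096, -0.0069, 0, 4]}}

```text
clock: 8.45
ee_pos: [0.5648, -0.1948, 0.0858]
tool_rot: [-0.002, 0.881, 0.473, -0.001]
ft_force: [-5.2, 5.6, 4.6]
width: 0.326
gripper_force: 3.7
```

>>> {"name": "servo_tool", "arguments": {"plan": [0.0006, -0.0004, 0, 0.25, 0.0013, -0.0009, 0, 0.5, 0.0019, -0.0013, 0, 0.75, 0.0019, -0.0013, 0, 0.75]}}

```text
clock: 8.95
ee_pos: [0.5664, -0.1959, 0.0857]
tool_rot: [-0.002, 0.878, 0.479, -0.001]
ft_force: [-5.8, 6.4, 4.3]
width: 0.328
gripper_force: 4.2
```

Still moving freely under a steady 8 N or so. I'll go on in small steps.

>>> {"name": "servo_tool", "arguments": {"plan": [0.0006, -0.0004, 0, 0.25, 0.0013, -0.0009, 0, 0.5, 0.0019, -0.0012, 0, 0.75, 0.0026, -0.0016, 0, 1, 0.0026, -0.0016, 0, 1]}}

```text
clock: 9.57
ee_pos: [0.5698, -0.1982, 0.0855]
tool_rot: [-0.001, 0.874, 0.487, -0.001]
ft_force: [-1.0, 0.9, -0.9]
width: 0.325
gripper_force: 0.7
```

```bash
cat >> h.py <<'E'
def knob():
    o=r.get_obs();p,q=o['ee_pos'],o['tool_rot'];im,d=imaging.read_camera('wrist');np.savez('pics/k.npz',p=im,d=d)
    i=imaging.camera_info('wrist');K=np.array(i['intrinsics']);C=np.array(i['tool_from_camera'])
    T=np.eye(4);T[:3,:3]=R.from_quat(np.r_[q[1:],q[0]]).as_matrix();T[:3,3]=p;T=T@C
    v,u=np.mgrid[235:330,225:290];z=d[235:330,225:290];
    P=np.c_[u.ravel(),v.ravel(),np.ones(u.size)]@np.linalg.inv(K).T*z.ravel()[:,None]@T[:3,:3].T+T[:3,3]
    # points near pad centre at knob top
    m=(np.hypot(P[:,0]-p[0],P[:,1]-p[1])<.007)&(P[:,2]>.08)&(z.ravel()>0)
    print('clock',o['clock'],'knob top z',np.median(P[m,2]),m.sum(),'ee',p,o['ft_force']);return P
E
python3 - <<'E'
from h import *
knob()
d=np.load('pics/w2.npz')['d'];k=np.load('pics/k.npz')['d']
print(d[265:282:4,250:262:4],k[265:282:4,250:262:4])
cv2.imwrite('pics/w3.png',cv2.resize(np.load('pics/k.npz')['p'][:,:,::-1],(800,600)))
E
```

```text
clock 9.575 knob top z 0.11106577628349551 551 ee [ 0.56982491 -0.19816263  0.08548822] [-1.03873038  0.8592941  -0.85318881]
[[0.12664346 0.12576997 0.12631872]
 [0.12685077 0.12781502 0.1270862 ]
 [0.12670746 0.12691894 0.12682311]
 [0.12809005 0.12719133 0.12736812]
 [0.12906422 0.12879746 0.12878123]] [[0.13405547 0.13331407 0.13276231]
 [0.1330585  0.13289468 0.13269971]
 [0.13373308 0.13479926 0.1353617 ]
 [0.13360697 0.13506447 0.13533379]
 [0.13559408 0.13629836 0.1363891 ]]
```

View pics/w3.png

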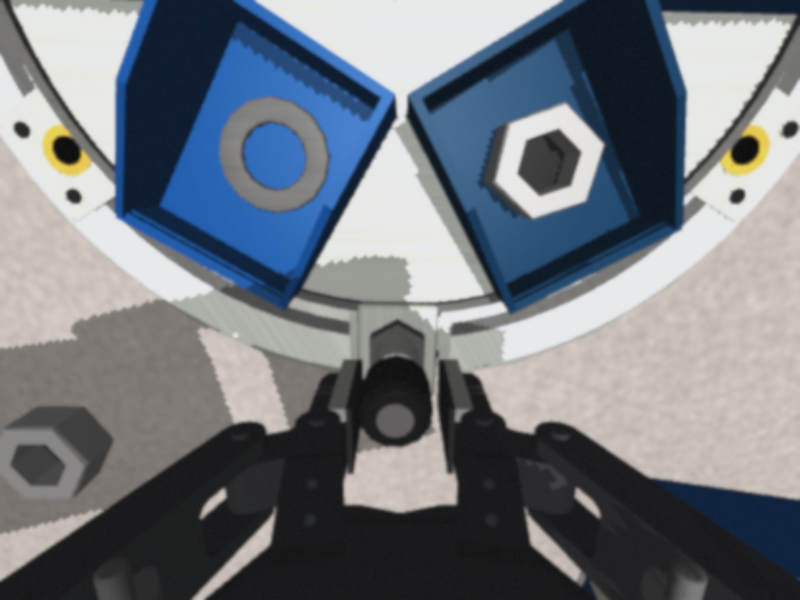

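The knob top is now at 0.111 m, about 7 mm down and at its home height. The view shows it at (396,420), free between the pads, so the pin has dropped in. I'll open and retreat upwards.

>>> {"name": "servo_tool", "arguments": {"plan": [0, 0, 0, 0, 0, 0, 0, 0, 0, 0, 0, 0, 0, 0, 0.03, 0, 0, 0, 0.07, 0, 0, 0, 0.11, 0, -0.05, 0, 0.14, 0, -0.1, 0, 0.14, 0, -0.1, 0, 0.14, 0, -0.1, 0, 0.14, 0], "jaw": 0.055}}

```text
clock: 10.88
ee_pos: [0.4719, -0.1993, 0.2268]
tool_rot: [0.001, 0.874, 0.486, 0.001]
ft_force: [0.7, -0.5, -0.4]
width: 0.647
gripper_force: 0.0
```

```bash
python3 - <<'E'
from h import *
o=r.get_obs();print(o['clock'],o['ee_pos'],o['width'],o['ft_force'],o['tool_rot'])
np.savez('pics/o4.npz',p=o['ee_pos'],q=o['tool_rot']);shot('wrist','w4')
shot('top','top4')
E
```

```text
10.875 [ 0.47192465 -0.19932114  0.22677413] 0.6472713716338423 [ 0.68947523 -0.5129818  -0.38574268] [6.60091302e-04 8.73852699e-01 4.86190016e-01 5.42301244e-04]
```

View pics/w4.png

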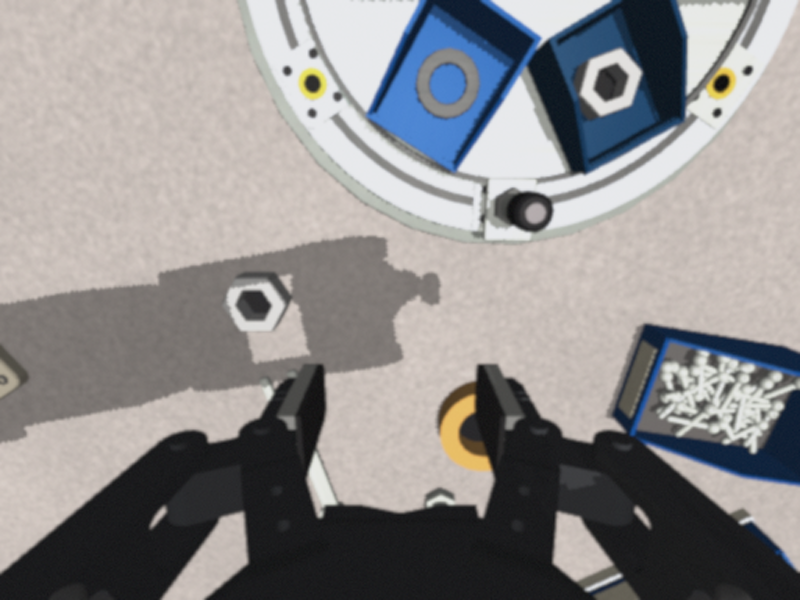

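View pics/top4.png

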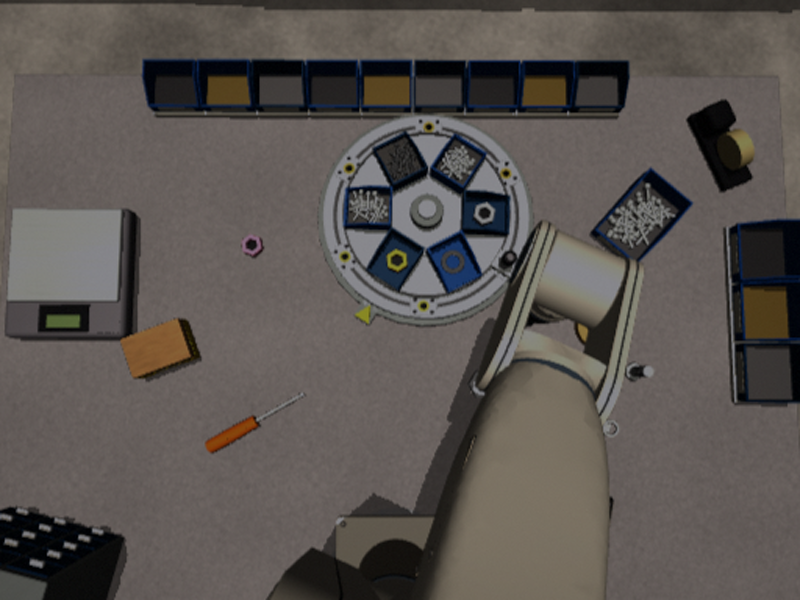

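The brass nut (397,261) is at the pointer (364,314), and the steel nut and washer are in their bins. I'll check the released knob height, then hand in if it is home.

```bash
python3 - <<'E'
from h import *
z=np.load('pics/w4.npz')['d'];o=np.load('pics/o4.npz');p,q=o['p'],o['q']
i=imaging.camera_info('wrist');K=np.array(i['intrinsics']);C=np.array(i['tool_from_camera'])
T=np.eye(4);T[:3,:3]=R.from_quat(np.r_[q[1:],q[0]]).as_matrix();T[:3,3]=p;T=T@C
u,v=344,136;h=(T@np.r_[np.median(z[v-2:v+3,u-2:u+3])*np.linalg.inv(K)@[u,v,1],1])[:3];print(h)
z0=np.load('pics/w1.npz')['d'];o=np.load('pics/o.npz');T[:3,:3]=R.from_quat(np.r_[o['q'][1:],o['q'][0]]).as_matrix();T[:3,3]=o['p'];T=np.block([[T[:3,:3],T[:3,3:]],[np.array([[0,0,0,1]])]])@C
u,v=212,179;h0=(T@np.r_[np.median(z0[v-2:v+3,u-2:u+3])*np.linalg.inv(K)@[u,v,1],1])[:3];print(h0)
if abs(h[2]-h0[2])<.002: print(r.sign_off())
E
```

```text
[ 0.57008639 -0.19961266  0.11133196]
[ 0.49044809 -0.05035035  0.11117057]
the job is handed in; nothing more can be done
None
```

The carousel is turned one station counter-clockwise and the brass nut's bin is at the yellow pointer; I handed the job in but got no verdict back. The released knob is back at its starting height (0.111 m), so the pin looks fully home in the next bush, with the steel nut and washer still in their bins.

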